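# Put the writing things back into the desk organiser

## Robot

A 7-joint arm with a two-finger parallel gripper is mounted at the origin on a cart in front of the work surface, level with it; the furniture and walls round the work are solid. World frame = base frame: x ahead of the robot, y to its left, z up, the work surface at z = 0. Lengths are in mm, angles in rad, forces in N, time in s.
With the tool pointing down it reaches from about 425 to 950 mm from the base axis. Payload 4.7 kg.
Tool frame: the origin (TCP) lies midway between the tips of the shut fingers; the grasp point (between the pads) lies behind it (bot.grip_depth is the z of the grasp point in the tool frame, in mm); z points along the fingers, y is the line along which they close (so a half turn about z gives the same grasp; the last joint's range is limited). The gripper opens to 85 mm and grips with 20 to 120 N. Pads are 22 mm wide; open, the fingers measure 114 mm over their backs; the gripper's body (76 mm by 85 mm) begins 54 mm behind the grasp point. The pads swing forward as they close: fully open they stand 13 mm farther back than shut.
Start: joints at [-1.15, 0.469, -0.049, 1.532, 0.024, 1.141, -0.082], TCP at [293.444, 607.897, 231.335] pointing down, gripper open.
Joint ranges: [-2.59, 2.59], [-0.33, 1.99], [-1.39, 1.29], [0.1, 2.45], [-1.04, 4.18], [0.21, 1.99], [-2.66, 2.66]. Speed limits (rad/s): [2.57, 2.57, 3.14, 3.14, 3.14, 3.14, 3.14].

## Interface

Orientations are given as a rotation vector (axis times angle).
In Python, from station import bot gives the robot as it stands. Calls block until the motion is done:
- bot.goto(position, orientation): joint-space move of the TCP to a pose.
- bot.line_to(position, v=150, rot=None, stop_force=None): straight line of the TCP; rot=None keeps the orientation; v is the mean speed in mm/s. With stop_force (N) it stops when the force on the tool has changed by that much, and returns True; else False.
- bot.movej(angles): joint-space move.
- bot.set_gripper(opening, strength=None): finger opening in mm; strength is the grip in N (None keeps the last); returns when the fingers have stopped.
- bot.dwell(seconds).
- bot.solve_ik(position, orientation): joint angles nearest the present ones, or None.
- bot.get_obs(): the state.
- bot.capture(name): name is "scene" or "top" or "wrist"; returns a dict with "image" (400x640x3 uint8, red, green, blue), "depth" (400x640 float32, mm along the optical axis (not along the pixel's ray), 0 where there is no reading), "vfov" (degrees; the focal length in pixels is half the picture's height over the tangent of half this angle, whatever the lens; pixels are square), "cx", "cy" (the principal point, pixels), "rvec" (rotation vector, rad) and "tvec" (3), from world to camera coordinates, as OpenCV has them; the wrist camera has in their place "hand_eye" (4x4, takes a point from camera to tool coordinates, whose origin is the TCP and whose axes are the flange's). Camera axes: x right, y down, z forward; pixel columns grow to the right and rows downward; lengths in mm; the calibration is good to about 2 mm. The wrist camera is an equidistant fisheye: a pixel r from the principal point sees the ray r / f radians off the axis. A picture is of the moment at which its call begins: read the wrist's pose just before it.
A pose or a line that the arm cannot do raises bot.PlanningError and nothing moves.
- bot.close_job(): hands the job in; it is judged then, once.
The state is a dict: "time_s": time; "q": joint angles; "qd": joint speeds; "tau": joint torques, N m; "tcp_pos": TCP position; "tcp_rot": TCP orientation; "ft_force": force on the tool from outside, world axes, zero at the start; "torque": the same for the moment, N m; "finger_gap": finger opening in mm; "grip_force": force on a finger pad.
Only numpy, scipy, OpenCV 4.12 (cv2) and the standard library are available. Lean on these libraries where they do the work, as an engineer would, in place of code of your own. Each camera call takes 0.05 s, during which the arm holds its last target. There are 200 camera calls.

## Task

Put the five writing things that lie about on the desk back into the organiser tray, each into the block that is cut for it: the ink bottle, the hand stamp and the pencil sharpener upright and fully down in the round wells of their sizes, the eraser flat in the oblong slot, and the fountain pen level across both cradles of the pen rest, centred. The ink bottle is glass: keep it upright all the way and set it down, do not drop it. Leave all five at rest and let go of.

Things in the scene. Friction and masses are not known exactly. Their poses are not given: they have to be found in the camera images.
- ink_bottle: Squat dark-blue glass ink bottle with a black screw cap, standing upright. Body faceted, 52 mm across, from z 0 to 42 mm; round cap 34 mm across from 42 to 58 mm. 0.11 kg. Origin: centre of its underside; z up.
- stamp: Turned brown wooden hand stamp standing on its rubber face. Round foot 37 mm across and 16 mm high, waist 24 mm across from 16 to 26 mm, round grip about 30 mm across from 26 mm to the top at 74 mm. 0.05 kg. Origin: centre of its underside; z up.
- eraser: Worn white eraser in a blue card sleeve, lying flat: 22 mm (own x) by 54 mm (own y, its length) by 12 mm high. 0.02 kg. Origin: centre of its underside.
- sharpener: Round brass pencil sharpener, a plain upright cylinder 29 mm across and 25 mm high with a small hole in the top. 0.06 kg. Origin: centre of its underside; z up.
- pen: Capped dark-red fountain pen lying flat, 136 mm long (own y), 14 mm wide (own x) and 14 mm thick, with a clip that makes it 16 mm. It does not roll. 0.025 kg. Origin: under the middle of its length, on its underside.
- block_ink: Fixed oak block 80 x 80 x 24 mm, one of five side by side (82 mm pitch along own y) on the 6 mm floor of a low walnut tray with 18 mm walls. This one has the largest round well: 62 mm across, 16 mm deep, mouth chamfered 3 mm, felt floor 8 mm above the origin. Place of the ink bottle. Origin: centre of the block's underside; z up.
- block_stamp: Fixed oak block 80 x 80 x 24 mm, one of five side by side (82 mm pitch along own y) on the 6 mm floor of a low walnut tray with 18 mm walls. This one has the middle round well: 47 mm across, 12 mm deep, mouth chamfered 3 mm, felt floor 12 mm above the origin. Place of the hand stamp. Origin: centre of the block's underside; z up.
- block_sharpener: Fixed oak block 80 x 80 x 24 mm, one of five side by side (82 mm pitch along own y) on the 6 mm floor of a low walnut tray with 18 mm walls. This one has the smallest round well: 39 mm across, 12 mm deep, mouth chamfered 3 mm, felt floor 12 mm above the origin. Place of the pencil sharpener. Origin: centre of the block's underside; z up.
- block_eraser: Fixed oak block 80 x 80 mm in the same tray row. 24 mm high, with an oblong slot 32 (own x) by 64 mm (own y), 8 mm deep, floor 16 mm above the origin. A finger cut 34 mm wide, as deep, crosses the slot's middle along own x, through both edges of the block. Place of the eraser, lying flat, lengthwise along own y. Origin: centre of the block's underside; z up.
- block_pen: Fixed oak block 80 x 80 mm in the same tray row. Pen rest: 12 mm base with two 10 mm thick cradles at own x = -28 and +28 mm; seats 20 mm above the origin, horns to 33 mm leaning outward, 28 mm apart at the seat, 36 at the top. Place of the fountain pen: along own x in both cradles, its middle over the block's middle, either end forward, overhanging. Origin: centre of the block's underside; z up.
Not all that is in view belongs to the job. What is shaped like the pen but turquoise is not meant. Of the things that look like the stamp, take the one that is farthest from the robot's base at the start.

How it is judged:
By the outcome, as a careful person would: the job done as asked, in the order asked, and still so for the second after the job is handed in, with the robot touching nothing.
It also fails if it takes over 112 s, if anything falls off the work surface, if the arm or the gripper's body presses on something with over 40 N, if the wrist force passes 120 N, or if a joint passes its speed limit or range.

## Working session

There is one attempt and no reset: what is moved stays moved. The work goes in short steps, each a Python script; the robot and the scene stay as the last script left them, time stands still between calls to the robot, and variables do not carry over. Pictures are saved under pics/ and viewed, at most 14 in all, crops included, and the job is handed in when it is done.

```bash
ls; mkdir -p pics
python3 - <<'E'
from station import bot
import cv2, numpy as np, pickle
o=bot.get_obs(); print(o['time_s'],o['tcp_pos'],o['tcp_rot'],bot.grip_depth,o['finger_gap'])
for n in ['scene','top','wrist']:
    c=bot.capture(n); cv2.imwrite(f'pics/{n}0.png',c['image'][:,:,::-1]); pickle.dump((c,o),open(f'{n}0.pkl','wb'))
    print(n,{k:v for k,v in c.items() if k not in('image','depth')},(c['depth']>0).mean())
E
```

```text
pics
0.0 [293.20071701 607.36207631 230.24604638] [-7.00420445e-01 -3.06213259e+00  2.99640209e-03] -18.700000000000003 85.62076837239323
scene {'vfov': 54.23060090681491, 'cx': 322.29379135952587, 'cy': 200.35521703661746, 'rvec': array([ 1.90833894, -0.99566905,  0.55496809]), 'tvec': array([-322.23669083,  220.7799178 ,  884.8418118 ])} 0.933828125
top {'vfov': 49.4580364236507, 'cx': 317.2390048444286, 'cy': 195.42348239797803, 'rvec': array([ 2.16916181, -2.19235928,  0.12036502]), 'tvec': array([ -72.23345471,  458.20666276, 1105.04852564])} 0.99604296875
wrist {'vfov': 65.70646984690485, 'cx': 316.60272944841677, 'cy': 198.34482338437854, 'hand_eye': array([[-8.84781497e-04, -9.51111284e-01, -3.08847119e-01,
         7.91574226e+01],
       [ 9.99999227e-01, -5.71850037e-04, -1.10374282e-03,
         1.23912054e-01],
       [ 8.73168015e-04, -3.08847857e-01,  9.51111055e-01,
        -1.43491731e+02],
       [ 0.00000000e+00,  0.00000000e+00,  0.00000000e+00,
         1.00000000e+00]])} 0.99580078125
```

View pics/top0.png

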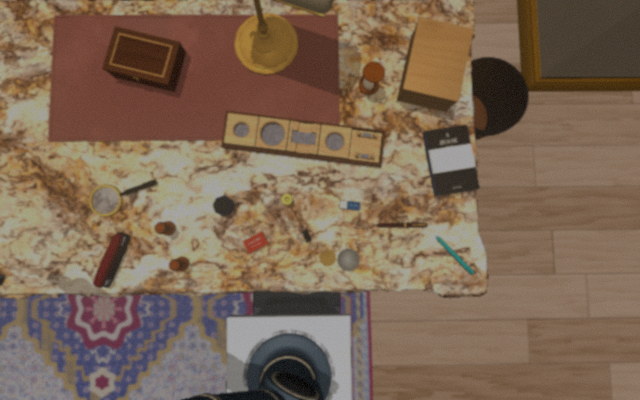

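View pics/scene0.png

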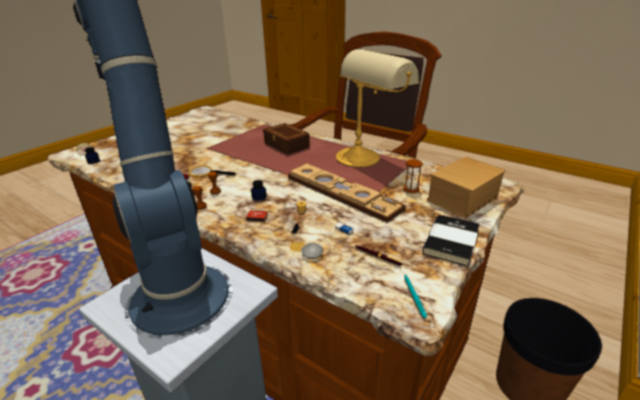

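Top view: tray row at (232..380,115..160); ink-bottle candidates (224,205) and (0,278); stamps (164,228) and (178,265); eraser (350,206), with a red box at (256,242) as a decoy; sharpener (288,199), against a coin at (328,257); dark-red pen (402,225), against turquoise (456,255). Next I'll compute positions and view a close crop.

```bash
cat > h.py <<'E'
import numpy as np, cv2, pickle
from scipy.spatial.transform import Rotation as R
def foc(c): return 200/np.tan(np.radians(c['vfov'])/2)
def cam(c,o=None):
    """R,t camera->world"""
    if 'rvec' in c:
        A=cv2.Rodrigues(c['rvec'])[0]; return A.T,-A.T@c['tvec']
    W=R.from_rotvec(o['tcp_rot']).as_matrix(); H=c['hand_eye']
    return W@H[:3,:3], W@H[:3,3]+np.array(o['tcp_pos'])
def ray(c,o,u,v):
    f=foc(c); x=(np.asarray(u,float)-c['cx'])/f; y=(np.asarray(v,float)-c['cy'])/f
    if 'rvec' in c: d=np.stack([x,y,np.ones_like(x)],-1)
    else:
        r=np.hypot(x,y)+1e-12; d=np.stack([np.sin(r)*x/r,np.sin(r)*y/r,np.cos(r)],-1)
    A,t=cam(c,o); return t,d@A.T
def onplane(c,o,u,v,z):
    t,d=ray(c,o,u,v); s=(z-t[2])/d[...,2]; return t+s[...,None]*d
def cloud(c,o):
    """world point of every pixel from depth"""
    v,u=np.mgrid[:400,:640]; A,t=cam(c,o); _,d=ray(c,o,u,v)
    dc=d@A  # back to camera axes
    return t+d*(c['depth']/np.maximum(dc[...,2],1e-3))[...,None]
E
python3 - <<'E'
from h import *
c,o=pickle.load(open('top0.pkl','rb'))
P=cloud(c,o)
for n,u,v,z in [('ink',224,205,58),('ink2',1,278,58),('stA',164,228,40),('stB',178,265,40),('eras',350,206,12),('sharp',288,199,25),('pen',402,225,10),('coin',328,257,3),('black',306,234,10),('red',256,242,10),('tq',456,255,8)]:
    print(n,onplane(c,o,u,v,z).round(),P[v,u].round(), np.hypot(*onplane(c,o,u,v,z)[:2]).round())
for n,u,v in [('shw',241,129),('stw?',272,133),('ers',304,137),('inkw?',335,141),('pen',367,146)]: print(n,onplane(c,o,u,v,30).round(),P[v,u].round())
im=c['image'][100:290,140:480]; a=cv2.resize(im[:,:200],None,fx=4,fy=4,interpolation=cv2.INTER_CUBIC)[:600]
cv2.imwrite('pics/topL.png',cv2.resize(c['image'][105:285,150:390],None,fx=3.3,fy=3.3,interpolation=cv2.INTER_CUBIC)[:,:,::-1])
E
```

```text
ink [432. 157.  58.] [432. 156.  60.] 460.0
ink2 [259. 698.  58.] [276. 558. 259.] 744.0
stA [377. 311.  40.] [376. 301.  70.] 489.0
stB [284. 274.  40.] [286. 265.  69.] 395.0
eras [ 430. -163.   12.] [ 430. -162.   15.] 459.0
sharp [449.  -1.  25.] [449.  -1.  16.] 449.0
pen [ 379. -298.   10.] [ 379. -297.   17.] 482.0
coin [ 298. -104.    3.] [ 298. -104.    1.] 315.0
black [358. -47.  10.] [ 352.  -58. 1144.] 361.0
red [339.  83.  10.] [339.  82.  15.] 349.0
tq [ 299. -437.    8.] [ 299. -436.   13.] 530.0
shw [633. 120.  30.] [636. 122.  16.]
stw? [621.  39.  30.] [625.  41.  13.]
ers [610. -44.  30.] [612. -44.  21.]
inkw? [ 599. -125.   30.] [ 601. -126.   19.]
pen [ 585. -208.   30.] [ 588. -210.   17.]
```

View pics/topL.png

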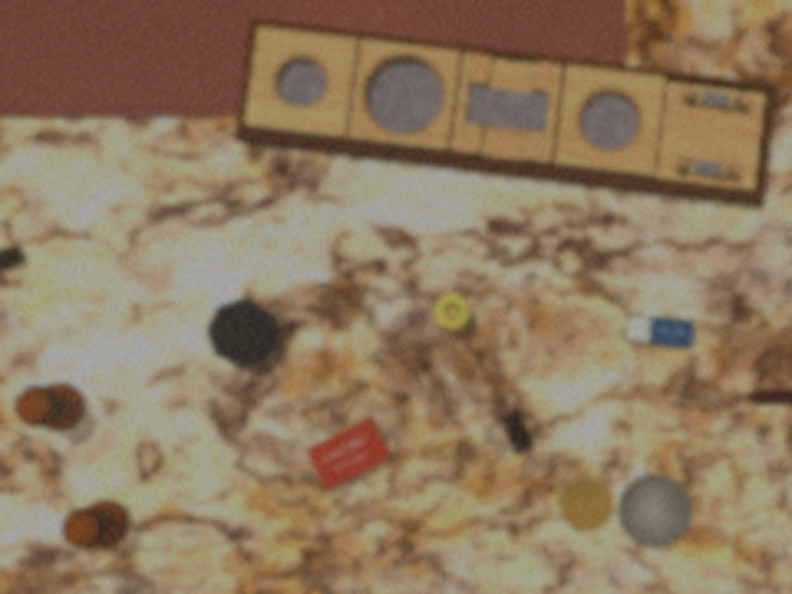

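View pics/wrist0.png

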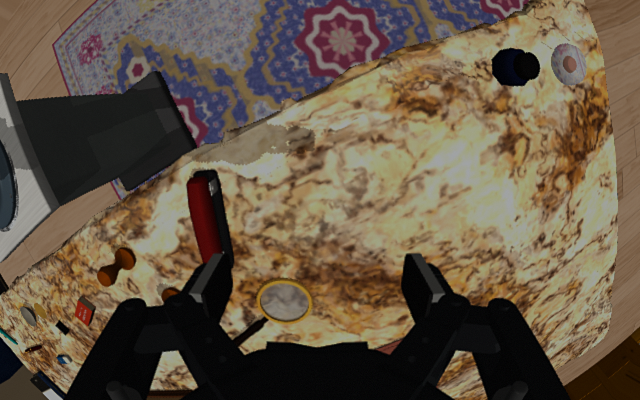

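Run:
```python
from h import *
s,_=pickle.load(open('scene0.pkl','rb')); w,o=pickle.load(open('wrist0.pkl','rb'))
def cr(c,u,v,h=25,k=264): 
    p=c['image'][max(v-h,0):v+h,max(u-h,0):u+h]; p=cv2.convertScaleAbs(p,alpha=1.5,beta=25); return cv2.resize(p,(k,k),interpolation=cv2.INTER_CUBIC)
m=np.vstack([np.hstack([cr(s,259,190),cr(s,92,155),cr(w,530,65,40)]),np.hstack([cr(s,301,210),cr(s,207,187),cr(s,345,229)])])
cv2.imwrite('pics/mos.png',m[:,:,::-1])
P=cloud(w,o)
for u,v in [(505,65),(528,66),(568,65)]: print(P[v,u].round(), onplane(w,o,u,v,50).round())
P=cloud(s,None)
for u,v in [(92,151),(92,160),(259,182),(259,194),(301,207),(301,203)]: print(P[v,u].round())
```

```text
[267. 874.  33.] [265. 863.  50.]
[275. 890.  59.] [276. 897.  50.]
[297. 984.  36.] [294. 970.  50.]
[279. 886.  48.]
[264. 875.  19.]
[437. 160.  59.]
[421. 149.  25.]
[439.  -6.  21.]
[456.   8.  22.]
```

View pics/mos.png

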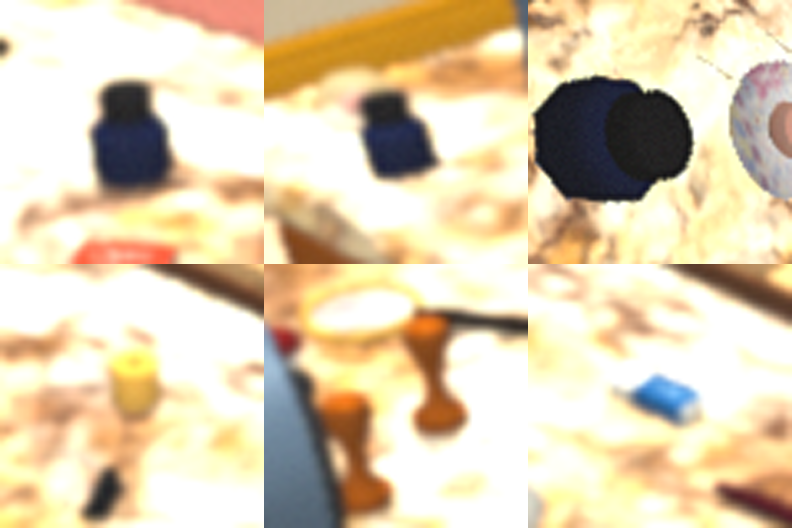

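Run:
```python
from h import *
for f,cen in [('wrist0',(272,882)),('scene0',(272,882)),('scene0',(432,156)),('top0',(432,156))]:
    c,o=pickle.load(open(f+'.pkl','rb')); P=cloud(c,o); im=c['image'].astype(int)
    m=(np.hypot(P[...,0]-cen[0],P[...,1]-cen[1])<60)&(im.sum(-1)<200)
    v,u=np.nonzero(m); Q=P[m]
    print(f,m.sum(),'uv',u.min(),u.max(),v.min(),v.max(),'z pct',np.percentile(Q[:,2],[5,50,95,99]).round(),'rgb',im[m].mean(0).round())
    for lo,hi in [(8,38),(50,66)]:
        k=(Q[:,2]>lo)&(Q[:,2]<hi)
        if k.sum()>5:
            print(' ',lo,hi,k.sum(),np.percentile(Q[k],[3,97],axis=0).round(), im[m][k].mean(0).round(), cv2.minEnclosingCircle(Q[k][:,:2].astype(np.float32)))
```

```text
wrist0 1666 uv 461 539 27 112 z pct [-1. 36. 59. 60.] rgb [16. 13. 14.]
  8 38 753 [[251. 869.  10.]
 [296. 899.  38.]] [ 5.  6. 14.] ((274.8456115722656, 892.6936645507812), 25.379356384277344)
  50 66 515 [[260. 878.  52.]
 [289. 907.  60.]] [7. 7. 6.] ((275.131591796875, 892.89111328125), 17.136388778686523)
scene0 1130 uv 84 128 147 279 z pct [-524. -244.   41.   59.] rgb [66. 31.  8.]
  8 38 94 [[253. 866.   9.]
 [287. 895.  37.]] [17. 18. 31.] ((269.56671142578125, 882.3115844726562), 21.120126724243164)
  50 66 40 [[259. 876.  51.]
 [287. 904.  61.]] [32. 26. 22.] ((277.7926330566406, 891.050048828125), 20.685199737548828)
scene0 248 uv 251 266 181 201 z pct [ 3. 32. 59. 60.] rgb [22. 21. 28.]
  8 38 132 [[410. 140.   9.]
 [444. 172.  37.]] [15. 17. 31.] ((431.0097351074219, 161.15907287597656), 22.976886749267578)
  50 66 52 [[418. 149.  51.]
 [442. 175.  60.]] [24. 21. 19.] ((430.8064880371094, 162.92185974121094), 15.861665725708008)
top0 327 uv 214 238 196 217 z pct [-1. 39. 61. 62.] rgb [57. 51. 44.]
  8 38 109 [[411. 141.  11.]
 [455. 171.  38.]] [56. 50. 45.] ((433.0986328125, 162.40087890625), 24.345888137817383)
  50 66 153 [[419. 150.  52.]
 [448. 179.  62.]] [54. 49. 41.] ((433.8223876953125, 165.017822265625), 16.922771453857422)
```

The crops show two matching ink bottles: near the tray at top (224,205), and at the desk's far end, r = 934 mm, right at the limit of reach. The one by the tray fits every stated dimension, so I take it. The stamp is A at (164,228): r ≈ 489 against 395. The yellow cylinder with a hole at (288,199) is the sharpener, the white and blue thing at (350,206) the eraser, and (402,225) the pen. Next I refine with two wrist views.

```bash
cat >> h.py <<'E'
def down(psi):
    """tool pointing down, closing line at azimuth psi"""
    y=np.array([np.cos(psi),np.sin(psi),0]); z=np.array([0,0,-1.]); return R.from_matrix(np.c_[np.cross(y,z),y,z]).as_rotvec()
def best(bot,p,psi):
    q0=np.array(bot.get_obs()['q']); out=[]
    for s in (psi,psi+np.pi):
        q=bot.solve_ik(p,down(s))
        if q is not None: out.append((np.abs(np.array(q)-q0).max(),s))
    return min(out)[1] if out else None
E
python3 - <<'E'
from h import *
from station import bot
for i,p in enumerate([(480,170,260),(480,-170,260)],1):
    bot.goto(p,down(-np.pi/2)); o=bot.get_obs(); c=bot.capture('wrist'); pickle.dump((c,o),open(f'w{i}.pkl','wb'))
    print(o['time_s'],o['tcp_pos'],o['q']); cv2.imwrite(f'pics/w{i}.png',c['image'][:,:,::-1])
E
```

```text
1.8917 [479.89930264 171.06981925 259.96383347] [-0.94086868  0.18086636  0.59759454  1.91047401 -0.114986    1.08371681
 -1.86547266]
3.225 [ 480.64305712 -168.42431917  259.80041064] [-0.51576183  0.22225139  0.91611416  1.9212065  -0.19878967  1.09219218
 -1.08731702]
```

View pics/w1.png

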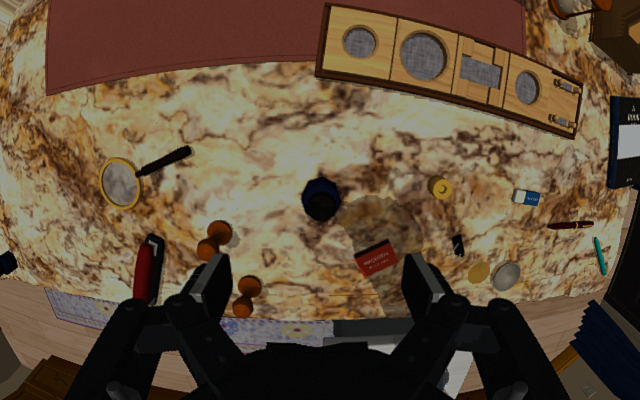

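View pics/w2.png

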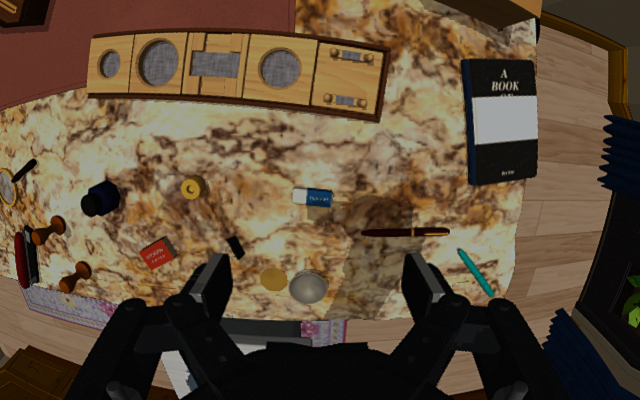

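W1 shows the ink bottle (320,200), stamp A with foot (218,232) and top (208,248), and the tray wells at (359,42), (423,55), (481,72) and (527,88). W2 shows the sharpener (193,187), eraser (313,197), pen (405,232), stamp well (280,69) and pen rest (350,76). Now I measure them from the depth clouds.

```bash
cat >> h.py <<'E'
def pts(f,cen,rad,zlo,zhi):
    c,o=pickle.load(open(f+'.pkl','rb')); P=cloud(c,o); hsv=cv2.cvtColor(c['image'],cv2.COLOR_RGB2HSV)
    m=(np.hypot(P[...,0]-cen[0],P[...,1]-cen[1])<rad)&(P[...,2]>zlo)&(P[...,2]<zhi)
    return P[m],hsv[m],np.argwhere(m)
def rect(Q):
    (x,y),(w,h),a=cv2.minAreaRect(Q[:,:2].astype(np.float32)); 
    if w<h: w,h,a=h,w,a+90
    return np.round([x,y,w,h],1),round((a+90)%180-90,1)
def circ(Q): return np.round(np.r_[cv2.minEnclosingCircle(Q[:,:2].astype(np.float32))],1) if 0 else [np.round(t,1) for t in cv2.minEnclosingCircle(Q[:,:2].astype(np.float32))]
E
python3 - <<'E'
from h import *
for f in ('w1','w2'):
    print(f)
    for n,cen,rad,a,b in [('desk',(520,0),40,-20,20),('inkcap',(432,162),40,52,70),('stTop',(377,308),45,60,85),('stFoot',(377,308),45,6,15),('sharp',(449,-1),30,17,35)]:
        Q,h,_=pts(f,cen,rad,a,b)
        if len(Q)>5: print(n,len(Q),'med',np.median(Q,0).round(1),'pct',((np.percentile(Q,2,0)+np.percentile(Q,98,0))/2).round(1),circ(Q))
    for n,cen,rad,a,b in [('eras',(430,-163),45,7,25),('pen',(379,-298),85,8,30)]:
        Q,h,_=pts(f,cen,rad,a,b); print(n,len(Q),np.median(Q,0).round(1),rect(Q))
    # tray
    Q,h,_=pts(f,(610,-44),240,27,36); k=(h[:,1]>60)&(h[:,2]>60); Q=Q[k]
    print('tray',len(Q),np.median(Q,0).round(1),rect(Q))
    # felt
    c,o=pickle.load(open(f+'.pkl','rb')); hsv=cv2.cvtColor(c['image'],cv2.COLOR_RGB2HSV); P=cloud(c,o)
    m=((hsv[...,1]<50)&(hsv[...,2]>50)&(abs(P[...,0]-610)<60)&(abs(P[...,1]+44)<220)).astype(np.uint8)
    for ct in cv2.findContours(m,0,2)[0]:
        if cv2.contourArea(ct)>40:
            (u,v),(w,hh),a=cv2.minAreaRect(ct); M=cv2.moments(ct); u,v=M['m10']/M['m00'],M['m01']/M['m00']
            print(' felt uv',round(u),round(v),'area',cv2.contourArea(ct),onplane(c,o,u,v,18).round(1),P[int(v),int(u)].round(1))
E
```

```text
w1
desk 2344 med [520.6   1.   -1.1] pct [ 5.202e+02  3.000e-01 -1.000e+00] [array([520.,   0.]), np.float64(40.0)]
inkcap 621 med [436.5 165.7  58.7] pct [435.7 166.3  57.4] [array([435.2, 166. ]), np.float64(17.7)]
stTop 373 med [384.3 309.4  71.5] pct [381.6 310.2  68.1] [array([380.5, 310.6]), np.float64(15.2)]
stFoot 279 med [387.2 304.6  12. ] pct [380.1 311.   10.6] [array([379.1, 311. ]), np.float64(19.8)]
sharp 353 med [450.4   3.3  25.6] pct [450.6   3.   22.5] [array([450.1,   2.2]), np.float64(14.8)]
eras 345 [ 435.2 -157.6   13.3] (array([ 434.3, -160.9,   53.7,   21.7]), 82.6)
pen 275 [ 382.6 -289.7   13. ] (array([ 381.6, -295.5,  129.6,   11.7]), -89.6)
tray 8889 [619.5  47.3  31. ] (array([586.5, -52.6, 417.4, 267.5]), -77.7)
 felt uv 437 108 area 425.0 [557.   16.3  18. ] [558.    9.2  -1.8]
 felt uv 394 97 area 52.5 [567.6  74.   18. ] [568.9  69.6  -1.4]
 felt uv 525 88 area 434.0 [ 600.8 -127.9   18. ] [ 601.8 -125.9   19.9]
 felt uv 479 72 area 759.5 [611.9 -45.9  18. ] [612.3 -42.7  23.3]
 felt uv 422 57 area 1381.5 [622.3  38.4  18. ] [623.5  38.3  14.6]
 felt
[... 679 characters left out ...]
12.5] (array([ 382.1, -298.1,  134. ,   12.5]), -89.6)
tray 8675 [614.8 -23.4  30.6] (array([546.5, -26.1, 396. , 214.6]), 82.3)
 felt uv 244 109 area 50.0 [552.5 -77.3  18. ] [553.1 -72.1  -0. ]
 felt uv 187 108 area 388.0 [ 5.574e+02 -3.000e-01  1.800e+01] [558.    8.9  -2.3]
 felt uv 344 100 area 103.5 [ 561.8 -202.    18. ] [ 562.9 -201.1   27.1]
 felt uv 280 69 area 968.0 [ 600.6 -123.9   18. ] [ 600.5 -123.9   20.4]
 felt uv 216 64 area 995.0 [612.2 -41.2  18. ] [612.9 -42.   22.4]
 felt uv 111 64 area 277.0 [634.4 123.1  18. ] [634.5 122.5  19.3]
 felt uv 351 55 area 111.0 [ 618.4 -209.7   18. ] [ 616.9 -207.8   28.4]
 felt uv 160 63 area 1076.0 [622.7  39.1  18. ] [623.4  41.9  15.6]
```

Run:
```python
from h import *
for f in ('w1','w2'):
    Q,h,_=pts(f,(610,-44),240,27,36)
    for it in range(3):
        if it==0: c0=np.array([612.,-42.]); e=np.array([44,328.])/331
        n=np.array([e[1],-e[0]]); D=Q[:,:2]-c0; s=D@e; t=D@n
        k=(abs(t)<48)&(s>-130)&(s<215); bins=np.arange(-115,200,15); ed=[]
        for a in bins:
            b=k&(s>a)&(s<a+15); ed.append((a+7.5,np.percentile(t[b],1),np.percentile(t[b],99)))
        ed=np.array(ed); mid=ed[:,1:].mean(1); sl,ic=np.polyfit(ed[:,0],mid,1); 
        e=e+sl*n; e/=np.linalg.norm(e); c0=c0+ic*n
    print(f,'axis az',np.degrees(np.arctan2(e[1],e[0])).round(2),'width',np.median(ed[:,2]-ed[:,1]).round(1))
    s=(Q[:,:2]-c0)@e; t=(Q[:,:2]-c0)@np.array([e[1],-e[0]]); b=(abs(t)<42)&(s<215)&(s>-130); sm=np.percentile(s[b],[.3,99.7]); print(sm, sm.round(1), 'want 326 =',(sm[1]-sm[0]).round(1))
    C=c0+e*(sm.mean()-41)   # centre of eraser block (4-block middle is between ink and eraser)
    print({n:(C+e*82*k).round(1) for n,k in [('sh',2),('ink',1),('er',0),('st',-1),('pen',-2)]})
```

```text
Traceback (most recent call last):
IndexError: index -1 is out of bounds for axis 0 with size 0
```

Run:
```python
from h import *
for f in ('w1','w2'):
    Q,h,_=pts(f,(610,-44),240,27,36)
    for it in range(3):
        if it==0: c0=np.array([612.,-42.]); e=np.array([44,328.])/331
        n=np.array([e[1],-e[0]]); D=Q[:,:2]-c0; s=D@e; t=D@n
        k=(abs(t)<48)&(s>-130)&(s<215); bins=np.arange(-115,200,15); ed=[]
        for a in bins:
            b=k&(s>a)&(s<a+15)
            if b.sum()>80: ed.append((a+7.5,np.percentile(t[b],1),np.percentile(t[b],99)))
        ed=np.array(ed); mid=ed[:,1:].mean(1); sl,ic=np.polyfit(ed[:,0],mid,1)
        e=e+sl*n; e/=np.linalg.norm(e); c0=c0+ic*n
    print(f,'axis az',np.degrees(np.arctan2(e[1],e[0])).round(2),'width',np.median(ed[:,2]-ed[:,1]).round(1),len(ed))
    s=(Q[:,:2]-c0)@e; t=(Q[:,:2]-c0)@np.array([e[1],-e[0]]); b=(abs(t)<42)&(s<215)&(s>-130); sm=np.percentile(s[b],[.3,99.7]); print(sm.round(1), 'want 326 =',(sm[1]-sm[0]).round(1))
    C=c0+e*(sm.mean()-41)
    print({n:(C+e*82*k).round(1) for n,k in [('sh',2),('ink',1),('er',0),('st',-1),('pen',-2)]})
```

```text
w1 axis az 82.29 width 79.0 19
[-121.9  202.7] want 326 = 324.6
{'sh': array([633. , 120.1]), 'ink': array([622. ,  38.8]), 'er': array([611. , -42.5]), 'st': array([ 600. , -123.7]), 'pen': array([ 589., -205.])}
w2 axis az 82.33 width 78.9 20
[-122.4  202.3] want 326 = 324.8
{'sh': array([633.3, 119.6]), 'ink': array([622.4,  38.3]), 'er': array([611.4, -43. ]), 'st': array([ 600.5, -124.2]), 'pen': array([ 589.6, -205.5])}
```

```bash
cat >> h.py <<'E'
def pick(bot,xy,psi,z,grip,pre,hover=130):
    bot.set_gripper(pre); p=lambda h:(xy[0],xy[1],h)
    s=best(bot,p(hover),psi); print('psi',s)
    bot.goto(p(hover),down(s)); hit=bot.line_to(p(z),v=110,stop_force=15); o=bot.get_obs()
    print('down',hit,np.round(o['tcp_pos'],1),'t',round(o['time_s'],1))
    bot.set_gripper(0,strength=grip); o=bot.get_obs(); print('gap',round(o['finger_gap'],1),'F',np.round(o['grip_force'],1))
    bot.line_to(p(hover),v=150); return s
def place(bot,xy,s,z,open_to,hover=130,v=200):
    p=lambda h:(xy[0],xy[1],h)
    bot.line_to(p(hover),v=v,rot=down(s)); print('gap',round(bot.get_obs()['finger_gap'],1))
    bot.line_to(p(z+12),v=110); hit=bot.line_to(p(z-2.5),v=20,stop_force=3); o=bot.get_obs()
    print('place',hit,np.round(o['tcp_pos'],1),'nominal',z,'gap',round(o['finger_gap'],1),'f',np.round(o['ft_force'],1))
    return hit
def release(bot,xy,open_to,hover=130):
    o=bot.get_obs(); bot.set_gripper(open_to); bot.line_to((o['tcp_pos'][0],o['tcp_pos'][1],hover),v=150)
    o=bot.get_obs(); print('t',round(o['time_s'],1),'gap',round(o['finger_gap'],1))
E
python3 - <<'E'
from h import *
Q=np.vstack([pts(f,(435.3,165.3),35,12,44)[0] for f in ('w1','w2')])[:,:2]-[435.3,165.3]
for k in range(0,180,5):
    d=np.array([np.cos(np.radians(k)),np.sin(np.radians(k))]); t=Q@d; print(k,np.round([np.percentile(t,1),np.percentile(t,99)],1),end=' ')
from station import bot
for xy in [(435,165),(622,39)]:
  for a in range(0,360,30):
    q=bot.solve_ik((*xy,17),down(np.radians(a))); print(a,None if q is None else round(q[6],2),end='; ')
E
```

```text
0 [-19.8  25.2] 5 [-20.5  24.9] 10 [-21.4  24.8] 15 [-22.   24.4] 20 [-22.7  24.3] 25 [-23.1  24.5] 30 [-23.6  24.8] 35 [-24.  25.] 40 [-24.3  25. ] 45 [-24.3  24.9] 50 [-24.3  24.7] 55 [-24.1  24.5] 60 [-24.2  24.3] 65 [-24.3  24.3] 70 [-24.7  24.1] 75 [-25.2  24.3] 80 [-25.5  24.6] 85 [-25.6  24.4] 90 [-25.4  24.1] 95 [-25.4  23.9] 100 [-25.1  23.6] 105 [-24.6  23.6] 110 [-24.3  23.4] 115 [-24.6  23.1] 120 [-25.   22.8] 125 [-25.3  23. ] 130 [-25.5  22.7] 135 [-25.4  22.2] 140 [-25.1  21.5] 145 [-24.9  20.9] 150 [-24.8  20.1] 155 [-24.7  20.3] 160 [-24.7  20.4] 165 [-25.1  20.3] 170 [-25.3  19.4] 175 [-25.3  19.6] 0 0.05; 30 0.4; 60 0.79; 90 1.0; 120 0.83; 150 1.24; 180 -2.58; 210 -2.37; 240 -1.87; 270 -1.33; 300 -0.84; 330 -0.38; 0 0.16; 30 0.6; 60 1.04; 90 0.73; 120 1.16; 150 1.68; 180 -2.53; 210 -2.09; 240 -1.65; 270 -1.18; 300 -0.71; 330 -0.26;
```

Run:
```python
from h import *
from station import bot
s=pick(bot,(435.3,165.3),np.radians(108),17,40,75)
bot.dwell(0.1); o=bot.get_obs(); print(o['finger_gap'],o['tcp_pos'])
place(bot,(622.2,38.6),s,14+17,0)
```

```text
psi 5.026548245743669
down False [435.8 165.4  17.4] t 6.1
gap 46.9 F 41.0
46.77176896799603 [434.53798313 165.01384606 129.10261216]
gap 47.1
place True [622.1  38.7  31.8] nominal 31 gap 47.2 f [0.  0.2 4.8]
```

Run:
```python
from h import *
from station import bot
release(bot,None,64)
s=pick(bot,(380.2,310),np.radians(111),32,30,55)
place(bot,(600.3,-124),s,18+32,0,v=220)
```

```text
t 11.3 gap 64.2
psi 5.078908123303499
down False [380.7 310.2  32.5] t 14.0
gap 28.0 F 29.3
gap 28.1
place True [ 600.6 -123.7   50.8] nominal 50 gap 27.9 f [-0.2  0.5  5.1]
```

Run:
```python
from h import *
from station import bot
release(bot,None,46,hover=150)
s=pick(bot,(450.2,2),np.radians(-7.7),13,30,50)
place(bot,(633.2,119.9),s,18+13,0)
release(bot,None,44)
s=pick(bot,(434.5,-161.6),np.radians(-7),2,25,45)
place(bot,(611.2,-42.7),best(bot,(611.2,-42.7,130),np.radians(-7.7)),22+2,0)
```

```text
t 20.0 gap 45.8
psi -0.13439035240356337
down False [450.7   2.   13.5] t 22.2
gap 27.5 F 29.3
gap 27.6
place True [633.1 120.   31.8] nominal 31 gap 27.6 f [-0.6  0.5  3.9]
t 27.4 gap 44.1
psi -0.12217304763960307
down False [ 435.  -161.8    2.5] t 30.2
gap 20.3 F 26.3
gap 20.1
place True [611.1 -42.6  24.6] nominal 24 gap 20.2 f [-0.9 -0.1  4.2]
```

Run:
```python
from h import *
from station import bot
release(bot,None,34)
s=pick(bot,(382.2,-297.8),np.radians(0.4),2,25,36)
place(bot,(589.3,-205.3),best(bot,(589.3,-205.3,130),np.radians(82.3)),26+2,0)
```

```text
t 35.5 gap 34.2
psi 0.006981317007977318
down False [ 382.6 -298.1    2.5] t 38.3
gap 12.5 F 27.8
gap 12.3
place True [ 589.3 -205.2   28.7] nominal 28 gap 12.3 f [-0.8  0.4  4.4]
```

Run:
```python
from h import *
from station import bot
release(bot,None,32)
bot.goto((500,-60,330),down(-np.pi/2)); o=bot.get_obs(); c=bot.capture('wrist'); pickle.dump((c,o),open('w3.pkl','wb'))
cv2.imwrite('pics/w3.png',cv2.resize(cv2.convertScaleAbs(c['image'][:200,140:460],alpha=1.4,beta=15),None,fx=2.5,fy=2.5,interpolation=cv2.INTER_CUBIC)[:,:,::-1])
e=np.array([np.cos(np.radians(82.3)),np.sin(np.radians(82.3))])
for n,cen,rad,a,b in [('sh',(633.2,119.9),25,36,60),('ink',(622.2,38.6),30,66,85),('st',(600.3,-124),30,78,105)]:
    Q,h,_=pts('w3',cen,rad,a,b); print(n,len(Q),np.percentile(Q,95,0).round(1),circ(Q))
Q,h,_=pts('w3',(611.2,-42.7),40,31.5,50); k=h[:,1]>0; print('er',np.median(Q,0).round(1),rect(Q))
Q,h,_=pts('w3',(589.3,-205.3),85,33,60); k=(h[:,2]<70)&(abs((Q[:,:2]-[589.3,-205.3])@e)<20); Q=Q[k]; print('pen',len(Q),np.median(Q,0).round(1),rect(Q))
n=np.array([e[1],-e[0]]); t=(Q[:,:2]-[589.3,-205.3])@n; print([ (a,np.median(Q[(t>a)&(t<a+20)][:,2]).round(1)) for a in range(-70,70,20)], o['time_s'])
```

```text
t 43.9 gap 31.8
sh 300 [644.2 130.5  44.8] [array([633.1, 119.1]), np.float64(15.0)]
ink 523 [634.7  51.4  74.1] [array([621.7,  37.8]), np.float64(17.6)]
st 445 [ 610.2 -109.5   93.6] [array([ 598. , -122.3]), np.float64(15.8)]
er [610.9 -44.4  34.7] (array([611.5, -43. ,  76.2,  69.4]), 85.3)
pen 598 [ 583.1 -203.3   38.5] (array([ 588.1, -211.7,  132.1,   26.1]), -7.1)
[(-70, np.float64(37.2)), (-50, np.float64(38.5)), (-30, np.float64(38.8)), (-10, np.float64(38.5)), (10, np.float64(38.9)), (30, np.float64(38.6)), (50, np.float64(38.2))] 46.625
```

View pics/w3.png

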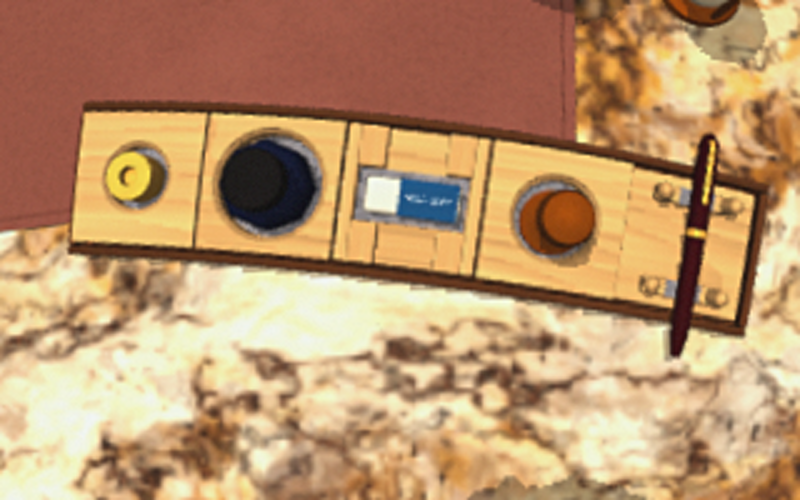

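The picture shows the sharpener (130,177), ink bottle (265,180), eraser (413,200) and stamp (555,220) all seated in their wells. The pen lies across both cradles at (695,240), level and centred within about 1 mm.

```bash
python3 -c "
from station import bot
bot.dwell(0.3); print(bot.close_job())"
```

```text
the job is handed in; nothing more can be done
None
```

I put all five things in their places in the tray, checked them by camera and handed in at about 47 s; two identical ink bottles were in view, and I took the one near the tray as the intended one.

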